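# Spin the salad dry and ride along with the knob

## Task

Take the knob of the salad spinner and crank it up to at least one turn in three seconds, in either direction, then let go and let it coast: for five seconds go round with the knob, your open fingers centred about it to within 2 cm and never touching it. While it is still turning, close on the knob, bring it to a stop, hold it still for a moment, then let go and leave it standing still; do not shove or tip the spinner or disturb the things around it.

Things in the scene. Friction and masses are not known exactly. Their poses are not given: they have to be found in the camera images.
- spinner: Salad spinner standing loose on the counter on a rubber foot: clear plastic bowl (176 mm across at the foot, 232 mm at the rim) with a white lid 246 mm across, 152 mm high in all without the knob; about 1.5 kg plus the turning part. Origin: centre of its underside, on the turning axis; z up.
- crank (a joint): Angle of the crank plate and basket about the spinner's vertical axis, rad, positive anticlockwise from above; at 0 the knob is on the spinner's +x side. No stops; it counts on past full turns. Not driven: plate, basket and salad (nominal 0.9 kg, 0.004 kg m2, the load varies by a third) coast on their bearing, 0.0005 N m dry friction plus 0.0001 N m s/rad, so it loses some 0.15 rad/s each second.
- knob_grip (a point): Grip point on the axis of the crank knob, 65 mm from the spinner's axis, 188 mm above the counter. The knob is an upright black cylinder 33 mm across, 48 mm high (158 to 206 mm above the counter), running freely on its pin: fingers gripping it need not turn with the crank. The flat plate, rib and boss below it reach up to 157 mm; nothing else on the lid is higher.
- ramekin: Terracotta ramekin, 84 mm across, 50 mm high, standing on a blue coaster (116 mm across, 8 mm thick) beside the spinner. Origin: centre of its underside. Leave alone.
- oil: Green oil bottle, 60 mm across, 210 mm high, standing beside the spinner. Origin: centre of its underside. Leave alone.
- mill: Dark wooden pepper mill, 56 mm across, 145 mm high, standing beyond the spinner. Origin: centre of its underside. Leave alone.
- server: Wooden salad spoon 240 mm long, 20 mm thick, lying between the spinner and the robot. Origin: middle of its length, on the counter. Leave alone.
There are look-alikes about, which are no part of the job. Of the things like the spinner, leave any that is green, pink or purple; of the rest the larger one is meant.

How it is judged:
By the outcome, as a careful person would: the job done as asked, in the order asked, and still so for the second after the job is handed in, with the robot touching nothing.
It also fails if it takes over 64 s, if anything falls off the work surface, if the arm or the gripper's body presses on something with over 40 N, if the wrist force passes 120 N, or if a joint passes its speed limit or range.

## Robot

A 6-joint arm with a two-finger parallel gripper is mounted at the origin on the work surface. World frame = base frame: x ahead of the robot, y to its left, z up, the work surface at z = 0. Lengths are in m, angles in rad, forces in N, time in s.
With the tool pointing down it reaches from about 0.35 to 0.975 m from the base axis. Payload 4.9 kg.
Tool frame: the origin (TCP) lies between the finger pads, 19 mm behind the fingertips; this is the grasp point; z points along the fingers, y is the line along which they close (so a half turn about z gives the same grasp; the last joint's range is limited). The gripper opens to 85 mm and grips with 20 to 120 N. Pads are 22 mm wide; open, the fingers measure 114 mm over their backs; the gripper's body (76 mm by 85 mm) begins 54 mm behind the grasp point. The pads swing forward as they close: fully open they stand 13 mm farther back than shut.
Start: joints at [1.099, 0.053, 1.613, -0, 1.476, -0.119], TCP at [0.216, 0.586, 0.25] pointing down, gripper open.
Joint ranges: [-3.01, 3.01], [-1.01, 2.22], [0.06, 2.58], [-1.02, 4.17], [0.09, 2.62], [-3.14, 3.14]. Speed limits (rad/s): [2.57, 2.57, 3.14, 3.14, 3.14, 3.14].

## Interface

Orientations are given as a unit quaternion [w, x, y, z].
In Python, from plant import manip gives the robot as it stands.
- The arm moves only by the shell command python3 -m pendant 'ROWS'. ROWS is JSON, a list of rows, each a list of 3 entries, a list of its own where there are three numbers: the opening, from 0 (shut) to 1 (fully open), then the shift along the tool's x, y, z in units of 12 cm (1.0 is 12 cm), then the turn about the tool's z in units of pi rad (1.0 is pi rad). In form: [[gripper, [dx, dy, dz], roll], ...]. A call has 1 to 10 rows; each row is the pose to reach, as a shift and turn from the pose commanded when the call began, along the tool's axes at that moment, turning the shorter way round; what a row does not reach only later rows make up. A row lasts 1/10 s, in which the tool goes at most 50 mm and 8.59 degrees, less where a joint would pass 70% of its speed; a pose out of reach is approached as far as the arm can. A call with a number of a shift or a turn outside -1 to 1 is refused whole. A call with a gripper value outside its range is refused whole. The fingers move at their own pace and stop on an object; the grip force is fixed at half the most. Time passes only in rows, so rows that repeat a pose let the fingers close. It gives the time, the measured TCP pose, the force, the opening and the grip force at its end, in the units of the state.
- manip.state(): the state, without advancing time (a new reading comes with each control period).
- manip.grab_frame(name): name is "side" or "top"; returns a dict with "img" (480x640x3 uint8, red, green, blue), "fx", "fy", "cx", "cy" (pixels), "D" ([k1, k2, p1, p2, k3] as OpenCV has them; the pictures are not rectified), "eye" and "rotation" of the camera in the world. Camera axes: x right, y down, z forward; pixel columns grow to the right and rows downward; lengths in m; the calibration is good to about 2 mm. A picture is of the moment at which its call begins. There is no depth.
- manip.job_done(): hands the job in; it is judged then, once.
The state is a dict: "time": time; "joint_pos": joint angles; "joint_vel": joint speeds; "joint_efforts": joint torques, N m; "tool_pos": TCP position; "tool_rot": TCP orientation; "contact_force": force on the tool from outside, world axes, zero at the start; "ft_torque": the same for the moment, N m; "gripper_width": opening from 0.0 (shut) to 1.0 (fully open); "grasp_force": force on a finger pad.
Only numpy, scipy, OpenCV 4.12 (cv2) and the standard library are available. Lean on these libraries where they do the work, as an engineer would, in place of code of your own. Each camera call takes 0.05 s, during which the arm holds its last target. There are 200 camera calls.

## Working session

There is one attempt and no reset: what is moved stays moved. The work goes in short steps, Python scripts to look and compute and a shell command to move; the robot and the scene stay as the last step left them, time stands still between calls to the robot, and variables do not carry over. Pictures are saved under pics/ and viewed, at most 10 in all, crops included, and the job is handed in when it is done.

```bash
mkdir -p pics; ls
python3 - <<'E'
from plant import manip
import cv2, numpy as np
s=manip.state(); print(s['time'],s['tool_pos'],s['tool_rot'],s['contact_force'],s['gripper_width'])
for n in ("side","top"):
    f=manip.grab_frame(n)
    cv2.imwrite(f"pics/{n}0.png",f["img"][:,:,::-1])
    print(n,{k:np.round(v,4).tolist() for k,v in f.items() if k!="img"})
E
```

```text
pics
0.0 [0.21570841 0.58598567 0.24876693] [-2.83527522e-04  1.75474852e-01  9.84483382e-01 -9.83112894e-04] [-0.50915304  0.71684263 -0.37583819] 1.005387498779113
side {'fx': 567.6247, 'fy': 567.6247, 'cx': 317.0906, 'cy': 238.8006, 'D': [-0.1632, 0.0, 0.0, 0.0, 0.0], 'eye': [0.8699, -0.2594, 1.4581], 'rotation': [-0.1496, 0.8726, 0.459, -0.0747]}
top {'fx': 542.0875, 'fy': 542.0875, 'cx': 324.1233, 'cy': 241.1172, 'D': [0.0117, 0.0, 0.0, 0.0, 0.0], 'eye': [0.3533, -0.0216, 1.576], 'rotation': [0.0386, -0.7028, 0.7097, -0.0298]}
```

View pics/top0.png

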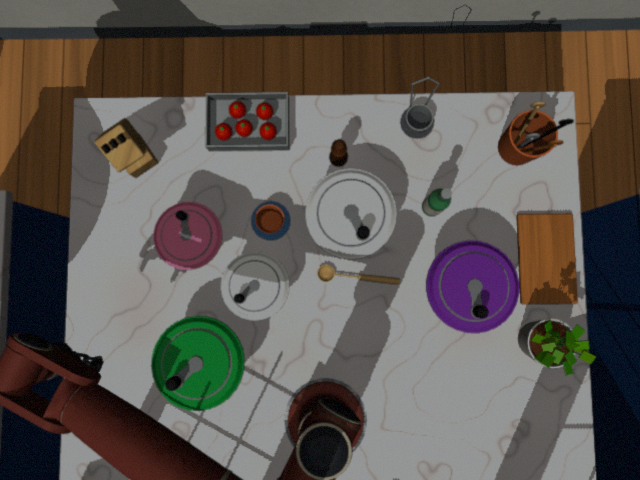

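View pics/side0.png

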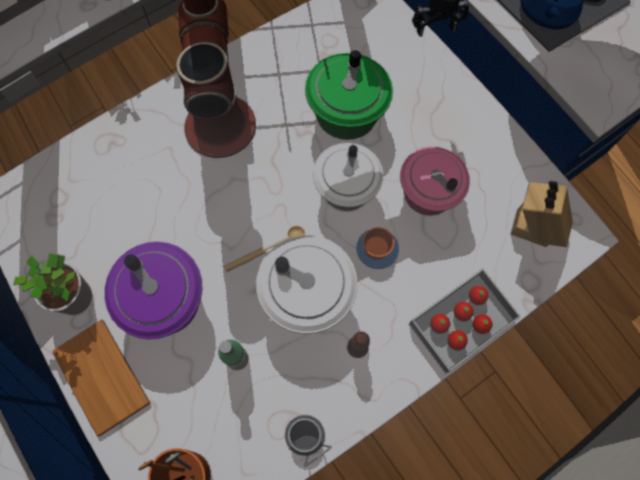

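The top view shows the robot base at (325,420). The candidates are:
- Large white spinner at top (350,213) / side (306,283)
- Small white spinner at top (255,286) / side (348,175)
- Pink spinner at top (188,236)
- Green spinner at top (198,362)
- Purple spinner at top (472,286)

The description rules out green, pink and purple, and the larger of the two white ones is meant. That is the one at top (350,213), with its knob at top (362,232) / side (282,266).

```bash
cat > h.py <<'E'
import cv2, numpy as np
from scipy.spatial.transform import Rotation as R
from plant import manip
def rot(f):
    q=np.asarray(f["rotation"],float)
    return R.from_quat(np.r_[q[1:],q[0]]).as_matrix() if q.size==4 else q
def K(f): return np.array([[f["fx"],0,f["cx"]],[0,f["fy"],f["cy"]],[0,0,1.]])
def ray(f,p):
    u=cv2.undistortPoints(np.array([[p]],float),K(f),np.array(f["D"],float)).ravel()
    d=rot(f)@np.r_[u,1]; return np.asarray(f["eye"],float),d/np.linalg.norm(d)
def onz(f,p,z):
    e,d=ray(f,p); return e+d*(z-e[2])/d[2]
def proj(f,P):
    M=rot(f).T; return cv2.projectPoints(np.array([P],float),cv2.Rodrigues(M)[0],-M@np.asarray(f["eye"],float),K(f),np.array(f["D"],float))[0].ravel()
def tri(f1,p1,f2,p2):
    (a,d),(b,e)=ray(f1,p1),ray(f2,p2)
    s,t=np.linalg.lstsq(np.c_[d,-e],b-a,rcond=None)[0]
    P,Q=a+s*d,b+t*e; return (P+Q)/2,np.linalg.norm(P-Q)
E
python3 - <<'E'
from h import *
import pickle
fs={n:manip.grab_frame(n) for n in("top","side")}
pickle.dump(fs,open("f0.pkl","wb"))
out=[];kn={}
for n,(u,v),c in(("top",(362,232),(350,213)),("side",(282,266),(306,283))):
    f=fs[n];im=f["img"]
    m=(im.max(2)<50).astype(np.uint8)
    k,l,st,ce=cv2.connectedComponentsWithStats(m)
    i=min(range(1,k),key=lambda i:np.hypot(*(ce[i]-(u,v)))if st[i,4]>30 else 1e9)
    kn[n]=ce[i];print(n,ce[i],st[i])
    x,y=c[0]-60,c[1]-60
    out.append(cv2.resize(im[y:y+120,x:x+120,::-1],(400,400),interpolation=cv2.INTER_CUBIC))
print(tri(fs["top"],kn["top"],fs["side"],kn["side"]))
print([onz(fs[n],c,.152) for n,c in(("top",(350,213)),("side",(306,283)))])
cv2.imwrite("pics/crop.png",np.hstack(out))
E
```

```text
top [362.5503876 231.8372093] [357 225  12  14 129]
side [282.234375 267.765625] [277 263  11   9  64]
(array([ 0.51455409, -0.10506135,  0.15940855]), np.float64(0.0012288479063168557))
[array([ 0.56574185, -0.07362448,  0.152     ]), array([ 0.5761448 , -0.07784682,  0.152     ])]
```

View pics/crop.png

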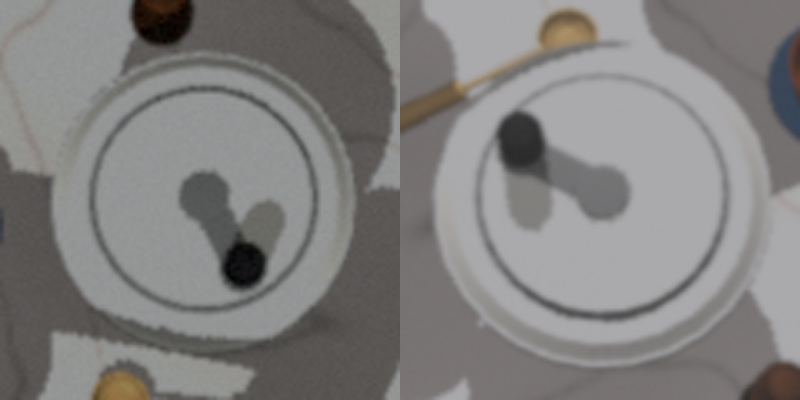

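The crop confirms the large white spinner with its black knob: top crop (243,265), side crop (520,140). The grey boss is at crop (205,195) / (603,193), with a dark concentric ring around it.

Run:
```python
from h import *
import pickle
fs=pickle.load(open("f0.pkl","rb"))
def blob(m,p,lo=20):
    k,l,st,ce=cv2.connectedComponentsWithStats(m.astype(np.uint8))
    i=min(range(1,k),key=lambda i:np.hypot(*(ce[i]-p))if st[i,4]>lo else 1e9); return ce[i],st[i],l==i
kn={};ring={};top={}
for n,p,c in(("top",(362.5,232),(351.5,212)),("side",(282,266),(307,281.5))):
    g=fs[n]["img"].max(2).astype(float)
    c0,c1=int(c[0]),int(c[1]); print(n,"boss val",g[c1,c0],"lid",g[c1-15,c0+15 if n=="top" else c0])
    T=60 if n=="top" else 85
    kn[n],st,_=blob(g<T,p); print("knob",kn[n],st)
    # ring: darkest pixel along rays from centre, subpixel parabola
    pts=[]
    for a in np.linspace(0,2*np.pi,180,endpoint=False):
        r=np.arange(24,45,.25)
        X=(c[0]+r*np.cos(a)).astype(np.float32);Y=(c[1]+r*np.sin(a)).astype(np.float32)
        v=cv2.remap(cv2.GaussianBlur(g,(0,0),.7).astype(np.float32),X[None],Y[None],cv2.INTER_CUBIC).ravel()
        sel=r<(36.5 if n=="top" else 41); i=np.argmin(v[sel]); pts.append((X[i],Y[i],r[i],np.median(v)-v[i]))
    pts=np.array(pts); e=None; q=pts
    for _ in range(6):
        e=cv2.fitEllipseDirect(q[:,:2].astype(np.float32))
        A=np.radians(e[2]);d=pts[:,:2]-e[0]
        u=np.c_[d@[np.cos(A),np.sin(A)]/(e[1][0]/2),d@[-np.sin(A),np.cos(A)]/(e[1][1]/2)]
        res=abs(np.hypot(*u.T)-1); q=pts[res<max(.03,np.median(res))]
    print("ring",e,len(q)); ring[n]=e[0]
    f=fs[n]; w=np.array([onz(f,x[:2],.152) for x in q]); 
    A=np.c_[2*w[:,:2],np.ones(len(w))]; s=np.linalg.lstsq(A,(w[:,:2]**2).sum(1),rcond=None)[0]
    print("circle on z=.152",s[:2],np.sqrt(s[2]+s[:2]@s[:2]))
C,e=tri(fs["top"],ring["top"],fs["side"],ring["side"]);print("ring",C,e)
P,e=tri(fs["top"],kn["top"],fs["side"],kn["side"]);print("knob",P,e, np.hypot(*(P-C)[:2]),np.degrees(np.arctan2(*(P-C)[1::-1])))
```

```text
top boss val 88.0 lid 151.0
knob [362.65       231.66428571] [357 223  13  16 140]
ring ((350.65380859375, 212.22732543945312), (66.25811004638672, 66.8515396118164), 89.70994567871094) 158
circle on z=.152 [ 0.56828874 -0.07532791] 0.08864328546764703
side boss val 114.0 lid 172.0
knob [282.29326923 266.10576923] [275 257  15  19 208]
ring ((306.2821044921875, 281.39324951171875), (72.11735534667969, 74.2166519165039), 87.13287353515625) 144
circle on z=.152 [ 0.57167441 -0.07425798] 0.0886074147382036
ring [ 0.57009328 -0.07463767  0.14047818] 0.0026221400809023315
knob [ 0.51396423 -0.10432857  0.17006711] 0.00203867278946797 0.06349818664182161 -152.12225075790522
```

```bash
python3 -m pendant '[[1,[-0.3,-0.3,-0.4],0],[1,[-0.864,-0.907,-0.4],0],[1,[-0.864,-0.907,-0.4],0],[1,[-0.864,-0.907,-0.4],0]]'
python3 -m pendant '[[1,[-0.864,-0.907,0],0],[1,[-0.864,-0.907,0],0],[1,[-0.864,-0.907,0],0]]'
python3 -m pendant '[[1,[-0.864,-0.907,0],0],[1,[-0.864,-0.907,0],0],[1,[-0.864,-0.907,0],0]]'
python3 -m pendant '[[1,[-0.864,-0.907,0],0],[1,[-0.864,-0.907,0],0],[1,[-0.864,-0.907,0],0]]'
python3 -m pendant '[[1,[-0.864,-0.907,0],-0.267],[1,[-0.864,-0.907,0],-0.267],[1,[-0.864,-0.907,0],-0.267],[1,[-0.864,-0.907,0],-0.267],[1,[-0.864,-0.907,0],-0.267],[1,[-0.864,-0.907,0],-0.267],[1,[-0.864,-0.907,0],-0.267]]'
python3 -c "
from h import *
s=manip.state();print(s['tool_pos'],R.from_quat(np.roll(s['tool_rot'],-1)).as_matrix().round(3).tolist(),s['joint_pos'],s['contact_force'])"
```

```text
time: 0.6
tool_pos: [0.2769, 0.4459, 0.2989]
tool_rot: [0.001, 0.177, 0.984, 0.0]
contact_force: [-0.7, 1.3, 0.3]
gripper_width: 1.002
grasp_force: 0.0
time: 0.9
tool_pos: [0.3353, 0.3096, 0.2977]
tool_rot: [-0.0, 0.175, 0.985, 0.0]
contact_force: [0.5, 0.1, 0.1]
gripper_width: 0.999
grasp_force: 0.0
time: 1.2
tool_pos: [0.395, 0.1717, 0.2979]
tool_rot: [0.0, 0.175, 0.985, 0.0]
contact_force: [1.6, 0.2, 1.3]
gripper_width: 0.998
grasp_force: 0.0
time: 1.5
tool_pos: [0.4548, 0.0338, 0.298]
tool_rot: [0.0, 0.175, 0.984, 0.0]
contact_force: [1.6, 0.9, -0.4]
gripper_width: 1.0
grasp_force: 0.0
time: 2.2
tool_pos: [0.5141, -0.1024, 0.2975]
tool_rot: [-0.0, -0.24, 0.971, 0.0]
contact_force: [0.5, 0.2, -0.9]
gripper_width: 1.003
grasp_force: 0.0
[ 0.51413662 -0.1023889   0.29746046] [[-0.884, -0.467, -0.001], [-0.467, 0.884, 0.001], [0.0, 0.001, -1.0]] [-3.38755157e-01 -2.14174149e-01  1.78611400e+00  3.23511031e-04
  1.57049616e+00 -2.39516418e+00] [ 0.4931974   0.24655777 -0.85145869]
```

```bash
python3 -m pendant '[[1,[0,-0.014,0.4],0],[1,[0,-0.014,0.8],0],[1,[0,-0.014,0.92],0],[1,[0,-0.014,0.92],0]]'
python3 -c "
from h import *
f=manip.grab_frame('side');cv2.imwrite('pics/down.png',cv2.resize(f['img'][193:353,206:406,::-1],(800,640))[:600])
s=manip.state();print(s['tool_pos'],s['contact_force'])"
```

```text
time: 2.6
tool_pos: [0.5131, -0.103, 0.1846]
tool_rot: [-0.003, -0.24, 0.971, 0.002]
contact_force: [1.1, 0.5, 0.4]
gripper_width: 0.996
grasp_force: 0.0
[ 0.51473251 -0.10364188  0.18761809] [ 0.86266901  0.61627482 -0.11483851]
```

View pics/down.png

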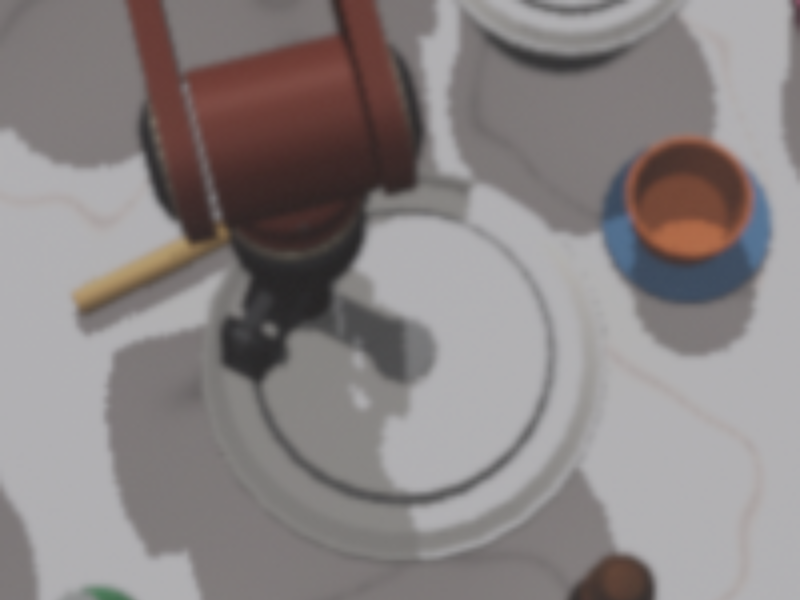

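The side crop shows the fingers around the knob, with the gripper at about (290,300). The boss at (405,350) and the grey rib running to the knob are in clear view.

```bash
python3 -m pendant '[[0,[0,0,0],0],[0,[0,0,0],0],[0,[0,0,0],0],[0,[0,0,0],0]]'
python3 -m pendant '[[0,[0,0,0],0],[0,[0,0,0],0],[0,[0,0,0],0],[0,[0,0,0],0]]'
python3 -c "
from h import *
from plant import manip
import pickle
f=manip.grab_frame('side');pickle.dump(f,open('f1.pkl','wb'))
for n in('joint_pos','tool_pos','contact_force','ft_torque'):print(n,manip.state()[n].round(4))"
```

```text
time: 3.05
tool_pos: [0.5157, -0.1043, 0.1896]
tool_rot: [0.001, -0.241, 0.971, -0.001]
contact_force: [-0.9, 1.3, -0.4]
gripper_width: 0.364
grasp_force: 59.7
time: 3.45
tool_pos: [0.5157, -0.1044, 0.1895]
tool_rot: [0.001, -0.241, 0.971, -0.001]
contact_force: [-0.4, -0.1, 6.7]
gripper_width: 0.361
grasp_force: 59.7
joint_pos [-3.4100e-01 -1.4240e-01  1.9042e+00 -2.0000e-04  1.3768e+00 -2.3977e+00]
tool_pos [ 0.5157 -0.1043  0.1895]
contact_force [-0.9265  0.3761  5.6328]
ft_torque [-0.0594  0.1343 -0.0049]
```

```bash
cat > gen.py <<'E'
import numpy as np
def rows(psi,g=0,r=.065,off=(0,0),z=0,start=None):
    """psi: start then row-end crank angles (rad from tool x, anticlockwise); off: shift (m) in tool axes added evenly"""
    psi=np.asarray(psi);n=len(psi)-1;P=np.c_[np.cos(psi),-np.sin(psi)]*r/.12
    D=P[1:]-(P[0] if start is None else np.array(start)/.12)+np.outer(np.arange(1,n+1)/n,np.array(off)/.12)
    return "["+",".join(f"[{g},[{a:.3f},{b:.3f},{z}],0]" for a,b in D)+"]"
E
python3 - <<'E'
from gen import *
p=np.radians(.9);w=0
psi=[p]
for i in range(40):
    w2=min(w+.2,1.2);p+=.05*(w+w2);w=w2;psi.append(p)
for k in range(0,20,5):print(np.round(psi[k],4),rows(psi[k:k+6]))
E
```

```text
0.0157 [[0,[-0.000,-0.005,0],0],[0,[-0.001,-0.022,0],0],[0,[-0.003,-0.049,0],0],[0,[-0.008,-0.086,0],0],[0,[-0.019,-0.134,0],0]]
0.2657 [[0,[-0.019,-0.057,0],0],[0,[-0.046,-0.115,0],0],[0,[-0.080,-0.171,0],0],[0,[-0.121,-0.221,0],0],[0,[-0.167,-0.267,0],0]]
0.8557 [[0,[-0.052,-0.040,0],0],[0,[-0.107,-0.073,0],0],[0,[-0.167,-0.099,0],0],[0,[-0.229,-0.118,0],0],[0,[-0.293,-0.129,0],0]]
1.4557 [[0,[-0.065,-0.004,0],0],[0,[-0.130,0.001,0],0],[0,[-0.194,0.013,0],0],[0,[-0.256,0.032,0],0],[0,[-0.315,0.059,0],0]]
```

```bash
python3 -m pendant '[[0,[0,-0.005,0],0],[0,[-0.001,-0.022,0],0],[0,[-0.003,-0.049,0],0],[0,[-0.008,-0.086,0],0],[0,[-0.019,-0.134,0],0]]'
python3 -m pendant '[[0,[-0.019,-0.057,0],0],[0,[-0.046,-0.115,0],0],[0,[-0.08,-0.171,0],0],[0,[-0.121,-0.221,0],0],[0,[-0.167,-0.267,0],0]]'
python3 -m pendant '[[0,[-0.052,-0.04,0],0],[0,[-0.107,-0.073,0],0],[0,[-0.167,-0.099,0],0],[0,[-0.229,-0.118,0],0],[0,[-0.293,-0.129,0],0]]'
cat > log.py <<'E'
from h import *
import sys,pickle
f=manip.grab_frame('side');f['s']=manip.state();pickle.dump(f,open(sys.argv[1],'wb'))
for n in('time','tool_pos','contact_force'):print(n,np.round(f['s'][n],4))
E
python3 log.py f2.pkl
python3 - <<'E'
from gen import *
psi=np.arange(60)*.12+1.4557
for k in range(0,60,10):print(np.round(psi[k],4),rows(psi[k:k+11]))
E
```

```text
time: 4.0
tool_pos: [0.5253, -0.1176, 0.1895]
tool_rot: [0.001, -0.241, 0.971, -0.001]
contact_force: [0.2, -0.1, 5.2]
gripper_width: 0.364
grasp_force: 59.9
time: 4.5
tool_pos: [0.5583, -0.1366, 0.1895]
tool_rot: [0.001, -0.24, 0.971, -0.001]
contact_force: [0.0, 1.2, 6.5]
gripper_width: 0.36
grasp_force: 59.9
time: 5.0
tool_pos: [0.5966, -0.1336, 0.1895]
tool_rot: [0.001, -0.24, 0.971, -0.001]
contact_force: [0.0, 0.9, 6.6]
gripper_width: 0.368
grasp_force: 59.9
time 5.05
tool_pos [ 0.5977 -0.1331  0.1896]
contact_force [ 1.8135 -0.2856  6.462 ]
1.4557 [[0,[-0.065,-0.004,0],0],[0,[-0.130,0.001,0],0],[0,[-0.194,0.013,0],0],[0,[-0.256,0.032,0],0],[0,[-0.315,0.059,0],0],[0,[-0.370,0.093,0],0],[0,[-0.421,0.133,0],0],[0,[-0.467,0.179,0],0],[0,[-0.507,0.230,0],0],[0,[-0.541,0.285,0],0]]
2.6557 [[0,[-0.027,0.059,0],0],[0,[-0.046,0.121,0],0],[0,[-0.058,0.185,0],0],[0,[-0.063,0.250,0],0],[0,[-0.059,0.315,0],0],[0,[-0.048,0.379,0],0],[0,[-0.029,0.441,0],0],[0,[-0.003,0.500,0],0],[0,[0.030,0.556,0],0],[0,[0.070,0.608,0],0]]
3.8557 [[0,[0.045,0.046,0],0],[0,[0.096,0.087,0],0],[0,[0.151,0.121,0
[... 169 characters left out ...]
0,[0.060,-0.025,0],0],[0,[0.116,-0.058,0],0],[0,[0.168,-0.097,0],0],[0,[0.215,-0.142,0],0],[0,[0.256,-0.192,0],0],[0,[0.291,-0.247,0],0],[0,[0.319,-0.305,0],0],[0,[0.340,-0.367,0],0],[0,[0.353,-0.430,0],0],[0,[0.359,-0.495,0],0]]
6.2557 [[0,[-0.002,-0.065,0],0],[0,[-0.012,-0.129,0],0],[0,[-0.029,-0.192,0],0],[0,[-0.054,-0.252,0],0],[0,[-0.086,-0.308,0],0],[0,[-0.125,-0.361,0],0],[0,[-0.169,-0.408,0],0],[0,[-0.219,-0.450,0],0],[0,[-0.273,-0.485,0],0],[0,[-0.331,-0.514,0],0]]
7.4557 [[0,[-0.061,-0.022,0],0],[0,[-0.125,-0.036,0],0],[0,[-0.189,-0.042,0],0],[0,[-0.254,-0.041,0],0],[0,[-0.319,-0.031,0],0],[0,[-0.381,-0.015,0],0],[0,[-0.442,0.010,0],0],[0,[-0.499,0.041,0],0],[0,[-0.551,0.079,0],0]]
```

```bash
python3 -m pendant '[[0,[-0.065,-0.004,0],0],[0,[-0.13,0.001,0],0],[0,[-0.194,0.013,0],0],[0,[-0.256,0.032,0],0],[0,[-0.315,0.059,0],0],[0,[-0.37,0.093,0],0],[0,[-0.421,0.133,0],0],[0,[-0.467,0.179,0],0],[0,[-0.507,0.23,0],0],[0,[-0.541,0.285,0],0]]'; python3 log.py f3.pkl
python3 -m pendant '[[0,[-0.027,0.059,0],0],[0,[-0.046,0.121,0],0],[0,[-0.058,0.185,0],0],[0,[-0.063,0.25,0],0],[0,[-0.059,0.315,0],0],[0,[-0.048,0.379,0],0],[0,[-0.029,0.441,0],0],[0,[-0.003,0.5,0],0],[0,[0.03,0.556,0],0],[0,[0.07,0.608,0],0]]'; python3 log.py f4.pkl
python3 -m pendant '[[0,[0.045,0.046,0],0],[0,[0.096,0.087,0],0],[0,[0.151,0.121,0],0],[0,[0.21,0.149,0],0],[0,[0.272,0.169,0],0],[0,[0.336,0.182,0],0],[0,[0.4,0.187,0],0],[0,[0.465,0.184,0],0],[0,[0.529,0.173,0],0],[0,[0.592,0.155,0],0]]'; python3 log.py f5.pkl
python3 - <<'E'
import pickle,cv2,numpy as np
fs=[pickle.load(open(f'f{i}.pkl','rb')) for i in range(2,6)]
im=[cv2.resize(f['img'][228:328,246:366,::-1],(400,300),interpolation=cv2.INTER_CUBIC) for f in fs]
cv2.imwrite('pics/m1.png',np.vstack([np.hstack(im[:2]),np.hstack(im[2:])]))
# circle fit of tool positions
P=np.array([[.5157,-.1043],[.5253,-.1176],[.5583,-.1366]]+[f['s']['tool_pos'][:2] for f in fs])
A=np.c_[2*P,np.ones(len(P))];s=np.linalg.lstsq(A,(P**2).sum(1),rcond=None)[0];print(s[:2],np.sqrt(s[2]+s[:2]@s[:2]),np.hypot(*(P-s[:2]).T))
print(np.degrees(np.arctan2(*(P-s[:2]).T[::-1])))
E
```

```text
time: 6.05
tool_pos: [0.6377, -0.0728, 0.1895]
tool_rot: [0.001, -0.241, 0.971, -0.001]
contact_force: [-0.8, 0.1, 6.6]
gripper_width: 0.358
grasp_force: 60.0
time 6.1
tool_pos [ 0.6377 -0.0713  0.1896]
contact_force [-0.4837  2.2026  5.8627]
time: 7.1
tool_pos: [0.5959, -0.0124, 0.1896]
tool_rot: [0.001, -0.241, 0.971, -0.001]
contact_force: [-0.9, -1.0, 6.6]
gripper_width: 0.361
grasp_force: 60.1
time 7.15
tool_pos [ 0.5948 -0.012   0.1896]
contact_force [-1.9612  0.4495  4.5135]
time: 8.15
tool_pos: [0.5245, -0.0295, 0.1895]
tool_rot: [0.002, -0.241, 0.971, -0.001]
contact_force: [1.7, -1.4, 5.9]
gripper_width: 0.366
grasp_force: 60.5
time 8.2
tool_pos [ 0.5238 -0.0303  0.1895]
contact_force [-0.1093 -1.446   6.683 ]
[ 0.5727122  -0.07314721] 0.0650059278522684 [0.06496835 0.06499205 0.06506894 0.06498286 0.06499835 0.06500746
 0.06502343]
[-151.34678533 -136.84513353 -102.79663175  -67.3879372     1.62623418
   70.1793687   138.79453234]
```

View pics/m1.png

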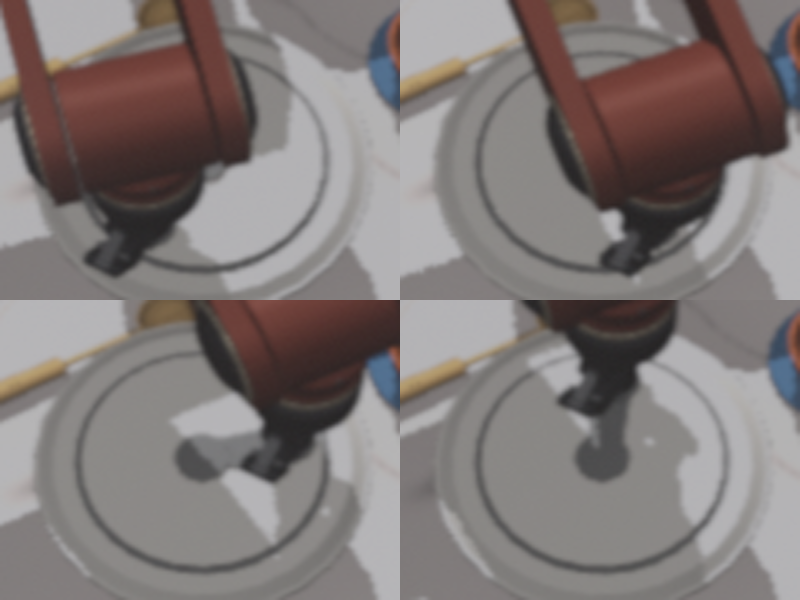

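The four crops, with the boss at (200,460) and (600,460) in the lower two, show the rib whenever the knob is on the robot side, roughly 60° to −120° through 180°. In the upper two the wrist hides it. Forces stay at about 1–2 N, so the circle fits.

```bash
cat >> gen.py <<'E'
from scipy.integrate import solve_ivp
def coast(psi0,w0,t,k=1.):
    f=lambda t,y:[y[1],-k*(.125+.025*y[1])]
    return solve_ivp(f,(0,max(t)+1e-6),[psi0,w0],t_eval=t,rtol=1e-8,max_step=.1).y
E
python3 - <<'E'
from gen import *
p=5.0557;w=1.2;psi=[p]
for i in range(22):
    w2=min(w+.13,2.5);p+=.05*(w+w2);w=w2;psi.append(p)
print(rows(psi[:9]));print(rows(psi[8:16]));print(rows(psi[15:]));print(psi[-1],w)
y=coast(psi[-1],2.5,np.arange(7)*.1);print(rows(y[0],1),y[:,-1])
E
```

```text
[[0,[0.063,-0.027,0],0],[0,[0.128,-0.066,0],0],[0,[0.192,-0.118,0],0],[0,[0.251,-0.185,0],0],[0,[0.302,-0.267,0],0],[0,[0.339,-0.364,0],0],[0,[0.358,-0.473,0],0],[0,[0.353,-0.590,0],0]]
[[0,[-0.032,-0.120,0],0],[0,[-0.096,-0.236,0],0],[0,[-0.187,-0.335,0],0],[0,[-0.301,-0.408,0],0],[0,[-0.429,-0.451,0],0],[0,[-0.564,-0.461,0],0],[0,[-0.697,-0.437,0],0]]
[[0,[-0.123,0.056,0],0],[0,[-0.228,0.140,0],0],[0,[-0.309,0.248,0],0],[0,[-0.361,0.373,0],0],[0,[-0.381,0.507,0],0],[0,[-0.366,0.641,0],0],[0,[-0.319,0.768,0],0]]
9.9057 2.5
[[1,[0.077,0.111,0],0],[1,[0.177,0.198,0],0],[1,[0.295,0.259,0],0],[1,[0.424,0.288,0],0],[1,[0.554,0.286,0],0],[1,[0.679,0.253,0],0]] [11.37211812  2.38833955]
```

```bash
python3 -m pendant '[[0,[0.063,-0.027,0],0],[0,[0.128,-0.066,0],0],[0,[0.192,-0.118,0],0],[0,[0.251,-0.185,0],0],[0,[0.302,-0.267,0],0],[0,[0.339,-0.364,0],0],[0,[0.358,-0.473,0],0],[0,[0.353,-0.59,0],0]]' | grep -v rot
python3 -m pendant '[[0,[-0.032,-0.12,0],0],[0,[-0.096,-0.236,0],0],[0,[-0.187,-0.335,0],0],[0,[-0.301,-0.408,0],0],[0,[-0.429,-0.451,0],0],[0,[-0.564,-0.461,0],0],[0,[-0.697,-0.437,0],0]]' | grep -v rot
python3 -m pendant '[[0,[-0.123,0.056,0],0],[0,[-0.228,0.14,0],0],[0,[-0.309,0.248,0],0],[0,[-0.361,0.373,0],0],[0,[-0.381,0.507,0],0],[0,[-0.366,0.641,0],0],[0,[-0.319,0.768,0],0]]' | grep -v rot
python3 -m pendant '[[1,[0.077,0.111,0],0],[1,[0.177,0.198,0],0],[1,[0.295,0.259,0],0],[1,[0.424,0.288,0],0],[1,[0.554,0.286,0],0],[1,[0.679,0.253,0],0]]' | grep -v rot
python3 log.py f6.pkl
python3 - <<'E'
import pickle,cv2,numpy as np
from h import *
C=np.array([.5727,-.0731])
out=[]
for i,th in((4,70.2-1),(5,138.8-1),(6,None)):
    f=pickle.load(open(f'f{i}.pkl','rb'));g=cv2.GaussianBlur(f['img'].max(2).astype(np.float32),(0,0),.6)
    b=proj(f,[*C,.15]);print(i,'boss px',b, 'tool',np.degrees(np.arctan2(*(f['s']['tool_pos'][:2]-C)[::-1])))
    for r in (.022,.028,.034):
        A=np.arange(0,360,10);uv=np.array([proj(f,[C[0]+r*np.cos(a),C[1]+r*np.sin(a),.155]) for a in np.radians(A)]).astype(np.float32)
        v=cv2.remap(g,uv[:,0][None],uv[:,1][None],cv2.INTER_LINEAR).ravel();print(r,v.astype(int).tolist())
    out.append(cv2.resize(f['img'][228:328,246:366,::-1],(400,300),interpolation=cv2.INTER_CUBIC))
cv2.imwrite('pics/m2.png',out[-1])
E
```

```text
time: 9.0
tool_pos: [0.5204, -0.1119, 0.1895]
contact_force: [3.0, 2.3, 5.7]
gripper_width: 0.362
grasp_force: 60.4
time: 9.7
tool_pos: [0.6191, -0.1188, 0.1895]
contact_force: [-2.9, 2.4, 8.6]
gripper_width: 0.361
grasp_force: 60.7
time: 10.4
tool_pos: [0.609, -0.0191, 0.1895]
contact_force: [-3.5, -3.6, 7.8]
gripper_width: 0.359
grasp_force: 60.6
time: 11.0
tool_pos: [0.521, -0.0304, 0.1868]
contact_force: [0.0, 0.2, 0.3]
gripper_width: 1.001
grasp_force: 0.0
time 11.05
tool_pos [ 0.52   -0.0318  0.1868]
contact_force [ 1.2138 -1.2295  0.4396]
4 boss px [306.84380456 280.96864672] tool 70.15513063040308
0.022 [154, 169, 171, 152, 120, 118, 120, 121, 122, 124, 134, 156, 169, 172, 169, 166, 165, 161, 146, 125, 118, 116, 116, 116, 118, 122, 125, 124, 126, 127, 129, 131, 130, 132, 135, 137]
0.028 [160, 181, 182, 164, 95, 77, 102, 121, 124, 128, 157, 179, 182, 182, 182, 182, 182, 182, 173, 146, 138, 138, 138, 138, 139, 139, 139, 139, 139, 140, 139, 139, 139, 139, 139, 140]
0.034 [159, 182, 182, 162, 74, 56, 69, 113, 124, 141, 176, 182, 182, 182, 182, 182, 182, 182, 172, 142, 139, 139, 1
[... 581 characters left out ...]
2, 163, 159, 138, 137, 137, 137, 137, 137, 137, 137, 137, 137, 137, 137, 137, 137, 138, 137, 137]
6 boss px [306.84380456 280.96864672] tool 141.88938416243832
0.022 [134, 134, 133, 134, 134, 134, 134, 133, 134, 133, 130, 114, 88, 78, 77, 78, 88, 100, 91, 102, 113, 115, 116, 117, 120, 122, 123, 123, 124, 125, 127, 129, 128, 130, 134, 134]
0.028 [137, 137, 137, 138, 138, 140, 156, 158, 143, 138, 137, 134, 109, 80, 77, 73, 70, 68, 53, 76, 126, 136, 136, 136, 137, 137, 137, 137, 137, 137, 137, 137, 138, 138, 138, 138]
0.034 [137, 137, 138, 138, 138, 143, 171, 171, 144, 138, 140, 141, 125, 84, 76, 62, 48, 42, 43, 57, 120, 136, 137, 137, 137, 137, 138, 137, 137, 137, 137, 137, 137, 138, 138, 138]
```

View pics/m2.png

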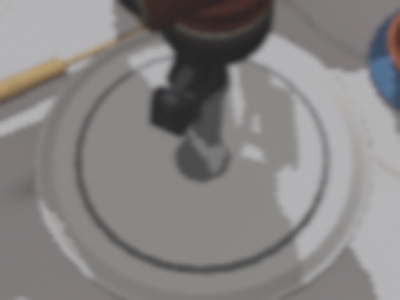

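The crop shows the gripper over the knob at (190,95), with the fingers open. The rib is seen from the boss at (200,160), and contact is zero. Compared with the reference frame, the knob is about 5° ahead of the prediction.

Run:
```python
from gen import *
y=coast(11.4645,2.48,np.r_[0,.05+.1*np.arange(1,6)]);y[0,0]=11.37212
print(rows(y[0][:5],1),y[:,4],np.degrees(y[0,4])+207.8-720)
```

```text
[[1,[0.204,-0.142,0],0],[1,[0.279,-0.250,0],0],[1,[0.326,-0.372,0],0],[1,[0.342,-0.501,0],0]] [12.56163705  2.39632157] 207.52878687303905
```

```bash
python3 -m pendant '[[1,[0.204,-0.142,0],0],[1,[0.279,-0.25,0],0],[1,[0.326,-0.372,0],0],[1,[0.342,-0.501,0],0]]' | grep -v rot
python3 log.py f7.pkl
cat > rib.py <<'E'
import pickle,sys
from h import *
C=np.array([.5727,-.0731])
def prof(i,c,step=4,span=56):
    f=pickle.load(open(f'f{i}.pkl','rb'));g=cv2.GaussianBlur(f['img'].max(2).astype(np.float32),(0,0),.6)
    for r in (.024,.028,.033):
        A=np.arange(c-span,c+span+1,step)
        uv=np.array([proj(f,[C[0]+r*np.cos(a),C[1]+r*np.sin(a),.155]) for a in np.radians(A)]).astype(np.float32)
        v=cv2.remap(g,uv[:,0][None],uv[:,1][None],cv2.INTER_LINEAR).ravel();print(i,r,'from',A[0],v.astype(int).tolist())
for a in sys.argv[2:]: prof(int(a),int(sys.argv[1]))
E
python3 rib.py 208 1 7
```

```text
time: 11.45
tool_pos: [0.5143, -0.1039, 0.1875]
contact_force: [-0.4, 0.9, 0.3]
gripper_width: 1.003
grasp_force: 0.0
time 11.5
tool_pos [ 0.5153 -0.1057  0.1878]
contact_force [-0.5123 -2.1615  0.4804]
1 0.024 from 152 [173, 173, 173, 170, 167, 162, 153, 142, 132, 125, 122, 120, 119, 115, 109, 99, 89, 82, 79, 78, 81, 88, 98, 110, 119, 126, 129, 130, 131]
1 0.028 from 152 [178, 178, 178, 178, 177, 174, 168, 157, 143, 130, 124, 120, 119, 114, 106, 94, 84, 79, 78, 81, 89, 102, 116, 127, 132, 134, 135, 135, 135]
1 0.033 from 152 [178, 178, 178, 178, 178, 178, 176, 170, 159, 142, 128, 121, 118, 112, 101, 88, 80, 78, 80, 88, 105, 121, 130, 133, 135, 135, 135, 135, 136]
7 0.024 from 152 [170, 167, 163, 152, 139, 122, 105, 92, 83, 78, 77, 76, 76, 76, 77, 77, 77, 78, 80, 84, 92, 105, 119, 129, 135, 138, 137, 135, 134]
7 0.028 from 152 [178, 178, 176, 173, 167, 152, 132, 110, 93, 81, 77, 76, 76, 76, 77, 77, 78, 80, 85, 94, 109, 126, 143, 155, 160, 160, 158, 154, 146]
7 0.033 from 152 [178, 178, 178, 178, 176, 167, 153, 129, 107, 90, 80, 77, 77, 76, 76, 77, 77, 79, 85, 98, 116, 129, 136, 140, 143, 145, 147, 145, 141]
```

Run:
```python
from gen import *
y=coast(12.5175,2.36,np.r_[0,.05+.1*np.arange(1,18)]);y[0,0]=12.56164
print(rows(y[0][:11],1));print(rows(y[0][10:],1),y[:,-1],np.degrees(y[0,-1])+207.8-1080)
```

```text
[[1,[-0.025,-0.164,0],0],[1,[-0.076,-0.279,0],0],[1,[-0.151,-0.378,0],0],[1,[-0.247,-0.457,0],0],[1,[-0.356,-0.512,0],0],[1,[-0.474,-0.540,0],0],[1,[-0.595,-0.542,0],0],[1,[-0.712,-0.517,0],0],[1,[-0.820,-0.467,0],0],[1,[-0.914,-0.396,0],0]]
[[1,[-0.076,0.089,0],0],[1,[-0.130,0.191,0],0],[1,[-0.162,0.302,0],0],[1,[-0.169,0.415,0],0],[1,[-0.153,0.527,0],0],[1,[-0.114,0.632,0],0],[1,[-0.055,0.726,0],0]] [16.3698143   2.04494214] 65.7212710295023
```

```bash
python3 -m pendant '[[1,[-0.025,-0.164,0],0],[1,[-0.076,-0.279,0],0],[1,[-0.151,-0.378,0],0],[1,[-0.247,-0.457,0],0],[1,[-0.356,-0.512,0],0],[1,[-0.474,-0.54,0],0],[1,[-0.595,-0.542,0],0],[1,[-0.712,-0.517,0],0],[1,[-0.82,-0.467,0],0],[1,[-0.914,-0.396,0],0]]' | grep -v rot
python3 -m pendant '[[1,[-0.076,0.089,0],0],[1,[-0.13,0.191,0],0],[1,[-0.162,0.302,0],0],[1,[-0.169,0.415,0],0],[1,[-0.153,0.527,0],0],[1,[-0.114,0.632,0],0],[1,[-0.055,0.726,0],0]]' | grep -v rot
python3 log.py f8.pkl; python3 rib.py 69 4 8
```

```text
time: 12.5
tool_pos: [0.634, -0.0924, 0.1875]
contact_force: [-0.7, -0.0, -0.2]
gripper_width: 1.001
grasp_force: 0.0
time: 13.2
tool_pos: [0.5974, -0.0126, 0.1876]
contact_force: [-0.4, -0.3, -0.5]
gripper_width: 1.003
grasp_force: 0.0
time 13.25
tool_pos [ 0.596  -0.0119  0.1874]
contact_force [ 0.3624  0.8282 -1.1426]
4 0.024 from 13 [179, 179, 178, 173, 164, 148, 129, 113, 109, 110, 113, 116, 119, 121, 122, 122, 123, 123, 123, 124, 128, 133, 145, 156, 165, 172, 176, 178, 179]
4 0.028 from 13 [181, 182, 181, 179, 168, 148, 116, 88, 76, 75, 81, 93, 105, 114, 120, 123, 123, 124, 124, 127, 135, 146, 161, 172, 178, 181, 181, 182, 182]
4 0.033 from 13 [182, 182, 182, 179, 168, 140, 100, 69, 59, 55, 54, 61, 77, 96, 111, 120, 123, 124, 126, 135, 151, 166, 176, 181, 182, 182, 182, 182, 182]
8 0.024 from 13 [177, 175, 172, 167, 164, 159, 150, 141, 129, 120, 114, 115, 118, 120, 121, 122, 122, 122, 122, 123, 123, 124, 126, 130, 140, 150, 160, 168, 172]
8 0.028 from 13 [159, 147, 130, 118, 108, 98, 89, 85, 80, 77, 80, 94, 107, 116, 120, 122, 122, 123, 123, 123, 124, 125, 131, 142, 155, 168, 175, 180, 181]
8 0.033 from 13 [86, 66, 54, 50, 48, 49, 51, 55, 57, 55, 58, 72, 90, 99, 103, 110, 115, 120, 122, 123, 125, 131, 143, 160, 173, 179, 182, 182, 182]
```

Run:
```python
from gen import *
y=coast(16.5841,2.22,np.r_[0,.05+.1*np.arange(1,5)],.7);y[0,0]=16.36981
print(rows(y[0],1),y[:,-1],np.degrees(y[0,-1])+207.8-1080)
```

```text
[[1,[0.235,0.173,0],0],[1,[0.350,0.203,0],0],[1,[0.468,0.207,0],0],[1,[0.583,0.186,0],0]] [17.57034058  2.16336579] 134.50635972406826
```

```bash
python3 -m pendant '[[1,[0.235,0.173,0],0],[1,[0.35,0.203,0],0],[1,[0.468,0.207,0],0],[1,[0.583,0.186,0],0]]' | grep -v rot
python3 log.py f9.pkl; python3 rib.py 138 5 9
```

```text
time: 13.65
tool_pos: [0.5252, -0.0266, 0.1876]
contact_force: [0.7, -0.9, 0.2]
gripper_width: 1.001
grasp_force: 0.0
time 13.7
tool_pos [ 0.5242 -0.0277  0.1875]
contact_force [ 0.6719 -0.3083 -0.1917]
5 0.024 from 82 [136, 136, 136, 134, 132, 126, 117, 106, 94, 86, 80, 78, 78, 77, 77, 77, 79, 84, 93, 104, 116, 125, 133, 138, 136, 133, 131, 129, 129]
5 0.028 from 82 [139, 138, 138, 137, 137, 136, 132, 123, 110, 94, 84, 79, 78, 78, 77, 77, 78, 83, 93, 107, 123, 141, 156, 159, 154, 146, 140, 137, 136]
5 0.033 from 82 [151, 145, 140, 138, 137, 137, 136, 133, 122, 105, 89, 81, 78, 78, 77, 76, 75, 78, 86, 99, 118, 145, 164, 171, 164, 151, 141, 138, 137]
9 0.024 from 82 [137, 136, 135, 132, 127, 118, 106, 94, 84, 80, 78, 79, 81, 85, 91, 96, 100, 100, 96, 88, 77, 66, 57, 51, 54, 63, 81, 99, 116]
9 0.028 from 82 [138, 138, 138, 137, 135, 131, 121, 107, 91, 83, 79, 78, 77, 77, 75, 73, 71, 67, 62, 55, 49, 45, 43, 44, 46, 54, 69, 91, 114]
9 0.033 from 82 [138, 137, 137, 137, 137, 137, 133, 123, 105, 89, 80, 77, 76, 74, 67, 59, 52, 47, 44, 42, 41, 41, 41, 43, 45, 48, 54, 73, 101]
```

Run:
```python
from gen import *
y=coast(17.558,2.16,np.r_[0,.05+.1*np.arange(1,7)],.7);y[0,0]=17.57034
print(rows(y[0],1),y[:,-1],np.degrees(y[0,-1])+207.8-1080)
```

```text
[[1,[0.151,-0.072,0],0],[1,[0.239,-0.147,0],0],[1,[0.308,-0.239,0],0],[1,[0.356,-0.342,0],0],[1,[0.382,-0.453,0],0],[1,[0.384,-0.565,0],0]] [18.93563045  2.07901647] 212.7317074469272
```

```bash
python3 -m pendant '[[1,[0.151,-0.072,0],0],[1,[0.239,-0.147,0],0],[1,[0.308,-0.239,0],0],[1,[0.356,-0.342,0],0],[1,[0.382,-0.453,0],0],[1,[0.384,-0.565,0],0]]' | grep -v rot
python3 log.py f10.pkl; python3 rib.py 208 10
python3 - <<'E'
from gen import *
y=coast(18.9356,2.08,np.r_[0,.05+.1*np.arange(1,20)],.7)
print(np.c_[np.r_[0,.05+.1*np.arange(1,20)],np.degrees(y[0])+207.8-1080].round(2)[-6:])
E
```

```text
time: 14.3
tool_pos: [0.5177, -0.1092, 0.1876]
contact_force: [0.4, -0.2, 0.2]
gripper_width: 1.0
grasp_force: 0.0
time 14.35
tool_pos [ 0.5185 -0.1106  0.1878]
contact_force [-1.0997 -0.46    1.2025]
10 0.024 from 152 [173, 173, 172, 169, 163, 153, 140, 120, 101, 87, 80, 77, 76, 76, 77, 77, 77, 77, 77, 78, 81, 89, 100, 111, 121, 127, 130, 131, 131]
10 0.028 from 152 [178, 178, 178, 178, 177, 172, 163, 148, 123, 99, 85, 78, 77, 77, 77, 77, 77, 77, 78, 80, 89, 102, 118, 132, 142, 146, 147, 144, 142]
10 0.033 from 152 [178, 178, 178, 178, 178, 177, 174, 161, 137, 110, 89, 80, 77, 77, 77, 76, 77, 77, 79, 86, 101, 118, 131, 139, 146, 152, 159, 164, 161]
[[  1.45 378.13]
 [  1.55 389.  ]
 [  1.65 399.8 ]
 [  1.75 410.53]
 [  1.85 421.19]
 [  1.95 431.78]]
```

Run:
```python
from gen import *
y=coast(18.8886,2.03,np.r_[0,.05+.1*np.arange(1,21)],.85);y[0,0]=18.93563
print(rows(y[0][:11],1));print(rows(y[0][10:],1),y[:,-1],np.degrees(y[0,-1])+207.8-1440)
```

```text
[[1,[-0.029,-0.135,0],0],[1,[-0.076,-0.233,0],0],[1,[-0.140,-0.319,0],0],[1,[-0.219,-0.390,0],0],[1,[-0.310,-0.444,0],0],[1,[-0.409,-0.479,0],0],[1,[-0.512,-0.494,0],0],[1,[-0.615,-0.490,0],0],[1,[-0.715,-0.466,0],0],[1,[-0.808,-0.424,0],0]]
[[1,[-0.083,0.058,0],0],[1,[-0.153,0.130,0],0],[1,[-0.208,0.212,0],0],[1,[-0.247,0.303,0],0],[1,[-0.269,0.398,0],0],[1,[-0.273,0.495,0],0],[1,[-0.260,0.591,0],0],[1,[-0.231,0.682,0],0],[1,[-0.186,0.766,0],0],[1,[-0.128,0.840,0],0]] [22.7407084  1.7303302] 70.74661452034024
```

```bash
python3 -m pendant '[[1,[-0.029,-0.135,0],0],[1,[-0.076,-0.233,0],0],[1,[-0.14,-0.319,0],0],[1,[-0.219,-0.39,0],0],[1,[-0.31,-0.444,0],0],[1,[-0.409,-0.479,0],0],[1,[-0.512,-0.494,0],0],[1,[-0.615,-0.49,0],0],[1,[-0.715,-0.466,0],0],[1,[-0.808,-0.424,0],0]]' | grep -v rot
python3 -m pendant '[[1,[-0.083,0.058,0],0],[1,[-0.153,0.13,0],0],[1,[-0.208,0.212,0],0],[1,[-0.247,0.303,0],0],[1,[-0.269,0.398,0],0],[1,[-0.273,0.495,0],0],[1,[-0.26,0.591,0],0],[1,[-0.231,0.682,0],0],[1,[-0.186,0.766,0],0],[1,[-0.128,0.84,0],0]]' | grep -v rot
python3 log.py f11.pkl; python3 rib.py 69 4 8 11
```

```text
time: 15.35
tool_pos: [0.6274, -0.1066, 0.1876]
contact_force: [0.1, -0.0, -0.2]
gripper_width: 1.002
grasp_force: 0.0
time: 16.35
tool_pos: [0.5922, -0.0107, 0.1876]
contact_force: [-0.4, -0.7, -0.2]
gripper_width: 0.998
grasp_force: 0.0
time 16.4
tool_pos [ 0.591  -0.0102  0.1874]
contact_force [ 0.4283  0.9728 -0.9579]
4 0.024 from 13 [179, 179, 178, 173, 164, 148, 129, 113, 109, 110, 113, 116, 119, 121, 122, 122, 123, 123, 123, 124, 128, 133, 145, 156, 165, 172, 176, 178, 179]
4 0.028 from 13 [181, 182, 181, 179, 168, 148, 116, 88, 76, 75, 81, 93, 105, 114, 120, 123, 123, 124, 124, 127, 135, 146, 161, 172, 178, 181, 181, 182, 182]
4 0.033 from 13 [182, 182, 182, 179, 168, 140, 100, 69, 59, 55, 54, 61, 77, 96, 111, 120, 123, 124, 126, 135, 151, 166, 176, 181, 182, 182, 182, 182, 182]
8 0.024 from 13 [177, 175, 172, 167, 164, 159, 150, 141, 129, 120, 114, 115, 118, 120, 121, 122, 122, 122, 122, 123, 123, 124, 126, 130, 140, 150, 160, 168, 172]
8 0.028 from 13 [159, 147, 130, 118, 108, 98, 89, 85, 80, 77, 80, 94, 107, 116, 120, 122, 122, 123, 123, 123, 124, 125, 131, 142, 155, 168, 175, 180, 181]
8 0.033 from 13 [86, 66, 54, 50, 48, 49, 51, 55, 57, 55, 58, 72, 90, 99, 103, 110, 115, 120, 122, 123, 125, 131, 143, 160, 173, 179, 182, 182, 182]
11 0.024 from 13 [159, 154, 147, 132, 118, 101, 87, 77, 75, 76, 79, 83, 91, 99, 108, 115, 120, 122, 123, 123, 126, 129, 139, 149, 161, 170, 175, 177, 178]
11 0.028 from 13 [121, 101, 83, 68, 62, 54, 47, 47, 49, 51, 53, 56, 61, 72, 88, 106, 116, 121, 123, 125, 131, 141, 154, 166, 174, 180, 181, 182, 182]
11 0.033 from 13 [94, 61, 47, 44, 44, 46, 48, 50, 54, 60, 63, 60, 56, 62, 77, 94, 105, 112, 120, 127, 142, 159, 173, 179, 181, 182, 182, 182, 182]
```

Run:
```python
from gen import *
y=coast(22.75,1.73,np.r_[0,.05+.1*np.arange(1,9)],.85);y[0,0]=22.74071
print(rows(y[0],1),y[:,-1],np.degrees(y[0,-1])+207.8-1440)
p,w=y[:,-1];psi=[p]
for i in range(8):
    w2=max(w-.21,0);p+=.05*(w+w2);w=w2;psi.append(p)
print(rows(psi),w,np.degrees(p)+207.8-1440)
```

```text
[[1,[0.112,0.092,0],0],[1,[0.194,0.133,0],0],[1,[0.281,0.160,0],0],[1,[0.371,0.172,0],0],[1,[0.460,0.169,0],0],[1,[0.547,0.151,0],0],[1,[0.630,0.120,0],0],[1,[0.706,0.076,0],0]] [24.16914639  1.60953064] 152.5900826228965
[[0,[0.063,-0.051,0],0],[0,[0.111,-0.103,0],0],[0,[0.145,-0.150,0],0],[0,[0.169,-0.191,0],0],[0,[0.185,-0.223,0],0],[0,[0.195,-0.246,0],0],[0,[0.200,-0.258,0],0],[0,[0.201,-0.262,0],0]] 0 188.06464873643654
```

```bash
python3 -m pendant '[[1,[0.112,0.092,0],0],[1,[0.194,0.133,0],0],[1,[0.281,0.16,0],0],[0,[0.371,0.172,0],0],[0,[0.46,0.169,0],0],[0,[0.547,0.151,0],0],[0,[0.63,0.12,0],0],[0,[0.706,0.076,0],0]]'
python3 -m pendant '[[0,[0.063,-0.051,0],0],[0,[0.111,-0.103,0],0],[0,[0.145,-0.15,0],0],[0,[0.169,-0.191,0],0],[0,[0.185,-0.223,0],0],[0,[0.195,-0.246,0],0],[0,[0.2,-0.258,0],0],[0,[0.201,-0.262,0],0]]'
python3 -m pendant '[[0,[0,0,0],0],[0,[0,0,0],0],[0,[0,0,0],0],[0,[0,0,0],0],[0,[0,0,0],0],[0,[0,0,0],0],[0,[0,0,0],0],[0,[0,0,0],0],[0,[0,0,0],0],[0,[0,0,0],0]]'
```

```text
time: 17.2
tool_pos: [0.5138, -0.0437, 0.1881]
tool_rot: [0.001, -0.241, 0.971, -0.0]
contact_force: [1.3, -1.1, 0.0]
gripper_width: 0.365
grasp_force: 60.3
time: 18.0
tool_pos: [0.507, -0.0824, 0.188]
tool_rot: [-0.001, -0.241, 0.971, -0.0]
contact_force: [-4.6, -1.3, 6.0]
gripper_width: 0.36
grasp_force: 60.8
time: 19.0
tool_pos: [0.507, -0.0822, 0.188]
tool_rot: [-0.001, -0.241, 0.971, -0.0]
contact_force: [-4.0, -0.8, 5.3]
gripper_width: 0.361
grasp_force: 60.8
```

```bash
python3 -m pendant '[[0,[0.009,0.005,0],0],[0,[0.009,0.005,0],0],[0,[0.009,0.005,0],0],[0,[0.009,0.005,0],0],[0,[0.009,0.005,0],0]]'
python3 -m pendant '[[0.45,[0,0,0],0],[0.6,[0,0,0],0],[1,[0,0,0],0],[1,[0,0,0],0],[1,[0,0,0],0],[1,[0,0,0],0]]'
python3 log.py f12.pkl
python3 -m pendant '[[1,[0,0,0],0],[1,[0,0,0],0],[1,[0,0,0],0],[1,[0,0,0],0],[1,[0,0,0],0]]'|tail -3
python3 log.py f13.pkl; python3 rib.py 188 12 13
```

```text
time: 19.5
tool_pos: [0.5068, -0.0818, 0.188]
tool_rot: [0.001, -0.241, 0.971, -0.0]
contact_force: [4.7, 0.9, 2.8]
gripper_width: 0.367
grasp_force: 60.6
time: 20.1
tool_pos: [0.506, -0.0818, 0.1875]
tool_rot: [-0.0, -0.241, 0.971, 0.0]
contact_force: [0.7, 0.9, -0.5]
gripper_width: 0.996
grasp_force: 0.0
time 20.15
tool_pos [ 0.506  -0.0818  0.1876]
contact_force [ 0.0576  0.2206 -0.0326]
contact_force: [0.2, -0.1, -0.9]
gripper_width: 0.997
grasp_force: 0.0
time 20.7
tool_pos [ 0.5061 -0.0818  0.1876]
contact_force [ 0.0107 -0.0207  0.7522]
12 0.024 from 132 [132, 131, 130, 128, 123, 116, 106, 94, 85, 80, 84, 90, 97, 98, 96, 90, 84, 81, 79, 80, 86, 95, 107, 116, 123, 127, 131, 135, 141]
12 0.028 from 132 [136, 135, 135, 135, 134, 130, 122, 110, 95, 87, 87, 92, 93, 89, 83, 80, 77, 77, 79, 84, 95, 110, 123, 130, 134, 135, 135, 135, 136]
12 0.033 from 132 [137, 136, 135, 135, 135, 135, 132, 122, 107, 90, 83, 81, 80, 78, 77, 76, 76, 77, 82, 94, 112, 126, 133, 135, 135, 135, 135, 135, 135]
13 0.024 from 132 [132, 131, 130, 128, 123, 116, 106, 94, 85, 80, 82, 86, 92, 95, 94, 90, 84, 81, 79, 80, 86, 96, 107, 116, 123, 127, 130, 135, 141]
13 0.028 from 132 [136, 135, 135, 135, 134, 130, 122, 110, 94, 84, 80, 80, 81, 82, 81, 79, 77, 77, 79, 84, 95, 110, 122, 130, 133, 134, 135, 135, 136]
13 0.033 from 132 [138, 136, 135, 135, 135, 134, 131, 122, 106, 89, 80, 77, 77, 76, 77, 77, 76, 77, 82, 95, 112, 126, 132, 135, 135, 135, 135, 135, 135]
```

The knob is standing still: its rib edges are identical 0.55 s apart. Next I lift straight off and check.

```bash
python3 -m pendant '[[1,[0,0,-0.2],0],[1,[0,0,-0.5],0],[1,[0,0,-0.8],0],[1,[0,0,-1],0],[1,[0,0,-1],0],[1,[0,0,-1],0]]'|head -3
python3 -m pendant '[[1,[0.4,0,0],0],[1,[0.9,0,0],0],[1,[0.9,0,0],0],[1,[0.9,0,0],0],[1,[0.9,0,0],0]]'|head -3
python3 log.py f14.pkl; python3 -m pendant '[[1,[0,0,0],0],[1,[0,0,0],0],[1,[0,0,0],0],[1,[0,0,0],0],[1,[0,0,0],0]]'|head -1; python3 log.py f15.pkl
python3 rib.py 188 14 15
python3 - <<'E'
import pickle,cv2,numpy as np
a=pickle.load(open('f0.pkl','rb'))['side']['img'];b=pickle.load(open('f15.pkl','rb'))['img']
cv2.imwrite('pics/end.png',np.hstack([x[180:400,200:450,::-1] for x in(a,b)]).repeat(1,0))
E
```

```text
time: 21.3
tool_pos: [0.5062, -0.0818, 0.3077]
tool_rot: [0.0, -0.241, 0.971, -0.0]
time: 21.8
tool_pos: [0.4107, -0.132, 0.3065]
tool_rot: [-0.0, -0.241, 0.971, 0.001]
time 21.85
tool_pos [ 0.411  -0.1318  0.3068]
contact_force [0.0582 0.3033 0.5048]
time: 22.35
time 22.4
tool_pos [ 0.4107 -0.1322  0.3077]
contact_force [ 0.5638 -0.5457  0.1563]
14 0.024 from 132 [173, 173, 172, 170, 165, 159, 149, 138, 129, 123, 121, 120, 120, 120, 120, 119, 118, 113, 108, 105, 107, 111, 118, 125, 131, 138, 147, 156, 163]
14 0.028 from 132 [176, 176, 176, 176, 175, 172, 164, 152, 138, 127, 121, 120, 119, 119, 118, 115, 109, 101, 94, 92, 98, 112, 123, 130, 133, 136, 140, 146, 156]
14 0.033 from 132 [177, 177, 176, 176, 176, 176, 173, 163, 148, 132, 123, 120, 119, 115, 107, 96, 87, 83, 84, 95, 111, 125, 131, 133, 134, 134, 134, 136, 141]
15 0.024 from 132 [173, 173, 172, 170, 166, 159, 149, 138, 129, 124, 122, 120, 120, 120, 120, 119, 118, 113, 108, 105, 107, 112, 118, 125, 131, 138, 147, 156, 163]
15 0.028 from 132 [176, 176, 176, 176, 175, 172, 164, 153, 138, 127, 122, 120, 119, 119, 118, 115, 109, 101, 94, 92, 98, 112, 123, 130, 133, 135, 139, 146, 155]
15 0.033 from 132 [177, 177, 177, 176, 176, 176, 173, 164, 148, 132, 123, 120, 118, 114, 106, 96, 87, 83, 84, 95, 111, 125, 131, 133, 134, 134, 134, 135, 141]
```

View pics/end.png

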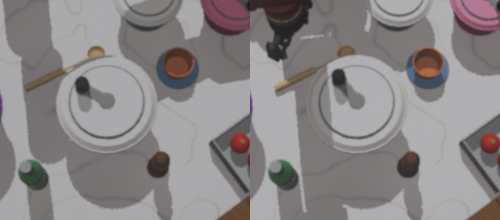

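The before and after views show the spinner, oil, mill, spoon and ramekin in the same places. The knob is still at (338,77) and the arm is clear at (280,40).

```bash
python3 -c "
from plant import manip
print(manip.job_done())"
```

```text
the job is handed in; nothing more can be done
None
```

I cranked the knob to about 2.5 rad/s, let go and followed it with open fingers for over 5 s (up to about 12 mm off centre by my camera estimates), caught it still turning, stopped and held it, then released it standing still; nothing around it shifted in the before-and-after pictures, and the job is handed in with no verdict shown.

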